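# Show the watch case: hang up the headset, hold the sprung lid at its mark

### The arm

A 7-joint arm with a two-finger parallel gripper is mounted at the origin on the work surface. World frame = base frame: x ahead of the robot, y to its left, z up, the work surface at z = 0. Lengths are in m, angles in rad, forces in N, time in s.
With the tool pointing down it reaches from about 0.375 to 0.925 m from the base axis. Payload 3.1 kg.
Tool frame: the origin (TCP) lies at the very end of the fingers, on their centre line; the grasp point (between the pads) lies 19 mm behind it; z points along the fingers, y is the line along which they close (so a half turn about z gives the same grasp; the last joint's range is limited). The gripper opens to 85 mm and grips with 20 to 120 N. Pads are 22 mm wide; open, the fingers measure 114 mm over their backs; the gripper's body (76 mm by 85 mm) begins 54 mm behind the grasp point. The pads swing forward as they close: fully open they stand 13 mm farther back than shut.
Start: joints at [1.07, 0.383, 0.044, 1.598, -0.018, 1.161, -0.05], TCP at [0.255, -0.598, 0.191] pointing down, gripper open.
Joint ranges: [-2.61, 2.61], [-0.41, 2.15], [-1.48, 1.57], [0, 2.5], [-1.57, 4.71], [0.05, 1.97], [-2.85, 2.85]. Speed limits (rad/s): [2.79, 2.79, 3.14, 3.14, 3.14, 3.14, 3.14].

### API

Orientations are given as a unit quaternion [x, y, z, w].
In Python, from workcell import bot gives the robot as it stands. The module is installed in compiled form; this text tells all that it offers.
- The arm moves only by the shell command python3 -m crank 'ROWS' [OPENING]. ROWS is JSON, a list of rows, each a list of 4 numbers: the shift along the tool's x, y, z in units of 40 mm (1.0 is 40 mm), then the turn about the tool's z in units of 6 degrees (1.0 is 6 degrees). A call has 1 to 20 rows; each row is the pose to reach, as a shift and turn from the pose commanded when the call began, along the tool's axes at that moment; what a row does not reach only later rows make up. A row lasts 1/12 s, in which the tool goes at most 41.7 mm and 7.16 degrees, less where a joint would pass 70% of its speed; a pose out of reach is approached as far as the arm can. A call with a gripper value outside its range is refused whole. OPENING is the gripper command: -1 is fully open, 1 is shut, values between are in proportion, set as the call begins (- or left out, the last holds). The fingers move at their own pace and stop on an object; the grip force is fixed at half the most. Time passes only in rows, so rows that repeat a pose let the fingers close. It gives the time, the measured TCP pose, the force, the opening and the grip force at its end, in the units of the state.
- bot.state(): the state, without advancing time (a new reading comes with each control period).
- bot.capture(name): name is "scene" or "top" or "wrist"; returns the picture (384x512x3 uint8, blue, green, red); there is no depth.
- bot.camera_info(name): a dict with "camera_matrix" (3x3 intrinsics, pixels), "k1" (the pictures are not rectified: a ray, as slopes to the right and down, at radius r is drawn at 1 + k1 r^2 times it, then the intrinsics apply), "R" (3x3) and "t" (3): a world point X has camera coordinates R X + t. Camera axes: x right, y down, z forward; pixel columns grow to the right and rows downward; lengths in m; the calibration is good to about 2 mm. A picture is of the moment at which its call begins: read the wrist's pose just before it. camera_info takes no time and is no camera call; for the wrist camera it gives the pose at the moment of the call.
- bot.close_job(): hands the job in; it is judged then, once.
Trained networks look in the newest picture that a camera, given by its name, has taken for a name from the list of things; names that differ only in an ending like _2 or _b are one class to them, and where a whole thing is asked for, a point or a joint stands for the part that bears it (a point fixed in the world has none). Each returns a list of dicts, best first, with "p" (0 to 1); they miss things now and then, are a little off and sometimes report something else, mostly with a low value. They report only what shows in the picture. A call takes as long as a camera call.
- bot.look_for(camera, query): "rect" ([left, top, right, bottom] in pixels, round what is visible of it).
The state is a dict: "time": time; "qpos": joint angles; "dq": joint speeds; "tau": joint torques, N m; "eef_pos": TCP position; "tcp_rot": TCP orientation; "contact_force": force on the tool from outside, world axes, zero at the start; "moment": the same for the moment, N m; "grip_width": opening from 0.0 (shut) to 1.0 (fully open); "finger_force": force on a finger pad.
Only numpy, scipy, OpenCV 4.12 (cv2) and the standard library are available. Lean on these libraries where they do the work, as an engineer would, in place of code of your own. Each camera call takes 0.05 s, during which the arm holds its last target. There are 200 camera calls.

### The job

A customer wants to look into the wooden watch case, but a headset stands on its lid. Hang the headset by its headband over the display rail, an ear cup on each side of the bar, and let go of it; then take the bar handle of the case and lift the sprung lid until the lid's pointer is level with the brass index on the quadrant, and finish holding the lid there by its handle (it shuts if let go). Do not drop the headset or raise the lid under it, leave the brass index as set, and do not disturb the brass cup and the glass paperweight that stand between case and rail.

Things in the scene. Friction and masses are not known exactly. Their poses are not given: they have to be found in the camera images.
- case: fixed wooden watch case, 190 (x) x 240 (y) x 65 high without lid, origin under its centre at table height. Its lid is hinged along the top of its -x (robot-side) long wall, so the +x edge lifts. On its -y side, 134 from the centre, stands a steel-rod quadrant: an arc of radius 130 about the hinge, whose upper end is 160 above the table (the brass index on it reaches up to 187)
- hinge_mid (a point): middle of the lid's hinge axis, at case x = -95, y = 0, 65 above the table; the axis runs along the case's y, and this frame is turned like the case
- lid (a joint): lid angle in rad: 0 shut, grows as the +x edge rises, at most 1.2. A spring pulls it shut: with its weight about 5 N upward at the handle starts it, 7 to 9 N holds it at the index. The lid is 190 x 240 x 10 thick, its top 75 above the table when shut, mass about 0.36 kg with its handle
- lid_handle (a point): round steel bar handle, 12 in diameter and 100 long along the lid's y, on two posts 88 apart; this point is the bar's middle, which lies 150 from the hinge axis along the lid and 46 above the hinge plane (111 above the table and 36 above the lid's top when shut). The bar is smooth: it can turn between gripping fingers as the lid rises. Turns with the lid: its x points along the lid away from the hinge, its z out of the lid's top
- lid_pointer (a point): point on the lid's pointer, a steel rod of 6 diameter standing out of the lid's -y edge, 130 from the hinge axis, where it crosses the quadrant
- mark (a joint): lid angle in rad that the brass index shows (between 0.4 and 0.7, differs each time): the lid stands at the mark when joint lid equals this
- mark_tip (a point): where the brass index, a block 14 x 22 x 22 with a 22 wide, 10 thick tongue pointing 44 out from the arc, clipped to the quadrant's outer edge, meets the arc: the lid's pointer point must come here. The index is held by friction
- headset: rigid black and silver headset standing on its ear cups on the lid, 156 wide along its y, 60 deep along its x, 156 high, about 0.18 kg; origin under its centre. The ear cups are 66 high, 84 clear between them. The headband is 24 wide along x; it is an arch in the headset's y-z plane, the opening under it runs through along x. On top of the arch a black cushion block, 26 (x) x 56 (y) x 28 (z), upright and flat-sided, is the place to grip, across its 26 sides
- headset_crown (a point): middle of the underside of the headset's arch, 126 above the headset's origin: this comes to rest on the bar
- headset_pad (a point): middle of the top of the headset's cushion block, 156 above its origin
- rail: fixed display rail: a horizontal steel bar, 14 in diameter and 260 long, along this body's y axis on two end posts; origin on the table below the bar's middle
- rail_mid (a point): middle of the bar's axis, 145 above the table
- brass_cup: bystander, to be left alone: open brass cup, 56 across, 60 high; origin under its centre
- paperweight: bystander, to be left alone: green glass dome paperweight, 60 across, 42 high; origin under its centre

How it is judged:
By the outcome, as a careful person would: the job done as asked, in the order asked, and still so for the second after the job is handed in, while the arm keeps its last pose, push and grip.
It also fails if it takes over 62 s, if anything falls off the work surface, if the arm or the gripper's body presses on something with over 40 N, if the wrist force passes 120 N, or if a joint passes its speed limit or range.

## Working session

There is one attempt and no reset: what is moved stays moved. The work goes in short steps, Python scripts to look and compute and a shell command to move; the robot and the scene stay as the last step left them, time stands still between calls to the robot, and variables do not carry over. Pictures are saved under pics/ and viewed, at most 10 in all, crops included, and the job is handed in when it is done.

```bash
mkdir -p pics
cat > h.py <<'E'
import numpy as np, cv2
from workcell import bot
from scipy.spatial.transform import Rotation as Rn
def info(c):
    i=bot.camera_info(c); return [np.array(i[k],float) for k in("camera_matrix","R","t")]+[i["k1"]]
def proj(c,X,inf=None):
    K,R,t,k=inf or info(c); p=np.atleast_2d(X)@R.T+t; s=p[:,:2]/p[:,2:]; s=s*(1+k*(s**2).sum(1,keepdims=True))
    return s@K[:2,:2].T+K[:2,2]
def ray(c,uv,inf=None):
    K,R,t,k=inf or info(c); d=np.linalg.solve(K,[uv[0],uv[1],1])[:2]; s=d.copy()
    for _ in range(30): s=d/(1+k*(s@s))
    return -R.T@t, R.T@np.r_[s,1]
def atz(c,uv,z,inf=None):
    o,d=ray(c,uv,inf); return o+d*(z-o[2])/d[2]
E
python3 - <<'E'
from h import *
for c in("scene","top"):
    cv2.imwrite(f"pics/{c}0.png",bot.capture(c))
    o=info(c); print(c,(-o[1].T@o[2]).round(3),o[1][2].round(2))
    for q in("case","headset","rail","brass_cup","paperweight","mark_tip","lid_handle","headset_pad","lid_pointer","rail_mid","mark"):
        print(q,[(np.round(d["rect"]),round(d["p"],2)) for d in bot.look_for(c,q)[:2]])
print(bot.state())
E
```

```text
scene [ 1.011 -0.051  0.8  ] [-0.61 -0.02 -0.79]
case [(array([102., 173., 238., 278.]), 0.85), (array([115., 170., 238., 259.]), 0.44)]
headset []
rail [(array([318., 183., 462., 256.]), 0.75)]
brass_cup [(array([272., 228., 296., 255.]), 0.69)]
paperweight [(array([265., 178., 285., 198.]), 0.76)]
mark_tip [(array([100., 202., 116., 216.]), 0.62)]
lid_handle [(array([115., 171., 237., 260.]), 0.73)]
headset_pad [(array([144., 156., 220., 218.]), 0.94)]
lid_pointer [(array([124., 175., 238., 257.]), 0.71), (array([146., 157., 220., 218.]), 0.59)]
rail_mid [(array([322., 181., 464., 254.]), 0.83)]
mark [(array([104., 204., 116., 217.]), 0.55)]
top [ 0.364 -0.049  1.052] [ 0.17 -0.02 -0.98]
case [(array([258., 148., 382., 244.]), 0.82)]
headset [(array([280., 180., 352., 218.]), 0.82)]
rail [(array([ 47., 178., 187., 228.]), 0.76), (array([260., 148., 382., 244.]), 0.3)]
brass_cup [(array([213., 163., 234., 187.]), 0.91)]
paperweight [(array([212., 240., 236., 257.]), 0.87)]
mark_tip [(array([366., 157., 382., 175.]), 0.62), (array([213., 239., 236., 261.]), 0.16)]
lid_handle [(array(
[... 357 characters left out ...]
1422,  0.38291907,  0.04389085,  1.59789671, -0.01790745,
        1.16120069, -0.04989645]), 'dq': array([ 1.30921115e-04, -9.80537105e-04,  1.07874307e-03,  1.44683589e-04,
       -1.03581447e-03, -4.56235142e-05, -1.17349394e-03]), 'tau': array([ 2.76272876e-04, -4.33445227e+01,  1.02309097e+00, -2.49914396e+01,
        1.04983171e-02,  1.84973433e-03, -3.90950206e-06]), 'eef_pos': array([ 0.25481563, -0.59797162,  0.19145823]), 'tcp_rot': array([ 9.79783756e-01,  2.00059471e-01,  1.12838121e-05, -1.92367874e-05]), 'contact_force': array([-0.41676258, -0.04715115,  0.49895955]), 'moment': array([ 0.01881502, -0.06669747, -0.02871144]), 'finger_force': 0.0, 'grip_width': 1.0016728308372844}
```

View pics/scene0.png

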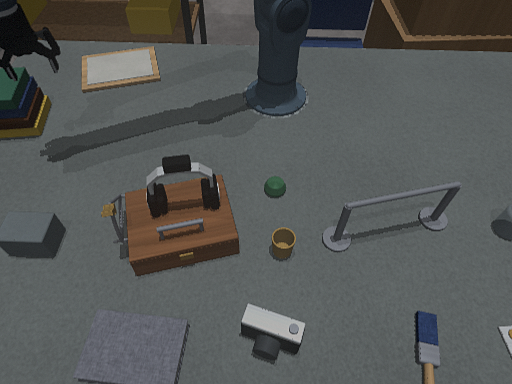

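View pics/top0.png

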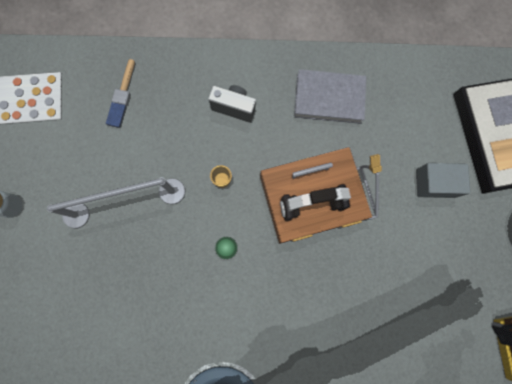

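The scene shows the case (102–238, 173–278), with the headset on the lid and its pad at about (176,163). The rail is at right (345–460, 185–208), the cup at (283,242) and the paperweight at (275,187). In the top view the lid corners are about (261,171), (350,150), (371,214), (280,242), the bar runs (50,209)–(162,181), and the index is at (376,163).

Run:
```python
from h import *
P=lambda u,z,c="top":print(c,u,z,atz(c,u,z).round(4))
for u in[(261,171),(350,150),(371,214),(280,242)]:P(u,.075)
for u in[(50,209),(162,181)]:P(u,.145)
for u in[(348,205),(460,185)]:P(u,.145,"scene")
P((323,195),.231);P((176,157),.231,"scene")
P((294,175),.111);P((331,166),.111);P((160,234),.111,"scene");P((203,222),.111,"scene")
P((221,176),.05);P((226,248),.02);P((376,163),.16)
for c,b in(("top",(250,135,390,255)),("top",(35,165,195,235))):
    x0,y0,x1,y1=b;im=bot.capture(c)[y0:y1,x0:x1]
    cv2.imwrite(f"pics/c{x0}.png",cv2.resize(im,None,fx=5,fy=5,interpolation=cv2.INTER_CUBIC))
```

```text
top (261, 171) 0.075 [ 0.5865 -0.0897  0.075 ]
top (350, 150) 0.075 [ 0.6465 -0.3187  0.075 ]
top (371, 214) 0.075 [ 0.4815 -0.3672  0.075 ]
top (280, 242) 0.075 [ 0.4085 -0.1384  0.075 ]
top (50, 209) 0.145 [0.4718 0.3973 0.145 ]
top (162, 181) 0.145 [0.5421 0.1439 0.145 ]
scene (348, 205) 0.145 [0.5415 0.1448 0.145 ]
scene (460, 185) 0.145 [0.4762 0.4018 0.145 ]
top (323, 195) 0.231 [ 0.5016 -0.2151  0.231 ]
scene (176, 157) 0.231 [ 0.4969 -0.2189  0.231 ]
top (294, 175) 0.111 [ 0.5699 -0.169   0.111 ]
top (331, 166) 0.111 [ 0.5943 -0.2604  0.111 ]
scene (160, 234) 0.111 [ 0.6092 -0.2534  0.111 ]
scene (203, 222) 0.111 [ 0.5755 -0.1658  0.111 ]
top (221, 176) 0.05 [0.5768 0.0127 0.05  ]
top (226, 248) 0.02 [ 0.3934 -0.0037  0.02  ]
top (376, 163) 0.16 [ 0.5918 -0.3559  0.16  ]
```

View pics/c250.png

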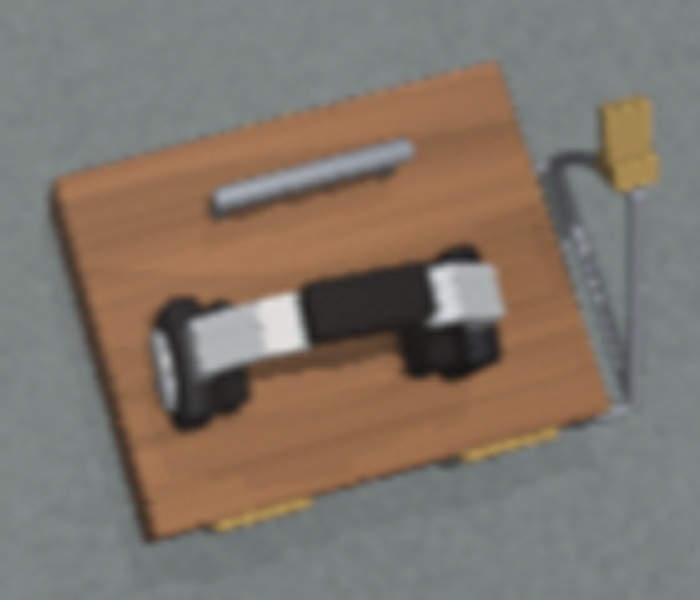

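```bash
python3 -m crank '[[0,0,-1,0],[0,0,-2,0],[0,0,-3,-1],[0.5,-0.4,-4,-2],[1.2,-0.8,-5,-3],[2,-1.3,-5.7,-4],[2.7,-1.8,-5.7,-5],[3.4,-2.3,-5.7,-6],[4.1,-2.8,-5.7,-7],[4.8,-3.3,-5.7,-8],[5.5,-3.7,-5.7,-9],[6.2,-4.2,-5.7,-10],[6.9,-4.7,-5.7,-11],[7.6,-5.2,-5.7,-12],[8.3,-5.7,-5.7,-13.1],[9,-6.1,-5.7,-13.1],[9.4,-6.36,-5.7,-13.1],[9.4,-6.36,-5.7,-13.1],[9.4,-6.36,-5.7,-13.1],[9.4,-6.36,-5.7,-13.1]]' -1
python3 - <<'E'
from h import *
im=bot.capture("wrist");cv2.imwrite("pics/w1.png",im)
o=info("wrist"); s=bot.state();print((-o[1].T@o[2]).round(3),o[1].round(2),s["eef_pos"],Rn.from_quat(s["tcp_rot"]).as_matrix().round(3),s["qpos"])
print(bot.look_for("wrist","headset_pad")[:2],bot.look_for("wrist","mark_tip")[:2])
E
```

```text
time: 2.97
eef_pos: [0.5003, -0.2178, 0.4194]
tcp_rot: [0.632, 0.775, -0.001, 0.0]
contact_force: [-0.4, -0.3, -0.1]
grip_width: 1.002
finger_force: 0.0
[ 0.484 -0.145  0.601] [[ 0.98  0.2  -0.  ]
 [ 0.19 -0.94  0.3 ]
 [ 0.06 -0.29 -0.96]] [ 0.50006268 -0.21847559  0.41943815] [[-0.199  0.98  -0.001]
 [ 0.98   0.199 -0.001]
 [-0.001 -0.001 -1.   ]] [ 0.6818549   0.09642199 -0.37668453  1.49306266  0.03650178  1.55911707
  0.50714844]
[{'rect': [239.0, 82.2, 277.8, 198.6], 'p': 0.74}] [{'rect': [285.4, 234.6, 312.1, 260.8], 'p': 0.84}, {'rect': [202.8, 62.6, 336.9, 259.2], 'p': 0.72}]
```

View pics/w1.png

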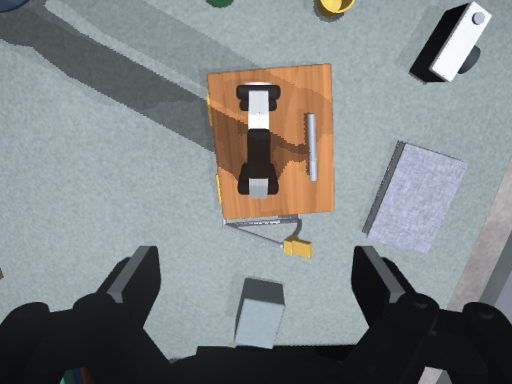

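The wrist view shows the pad top at about (247–272, 129–167), the headset in line with image columns, the handle bar (311,115)–(314,179), and the index at (298,248).

Run:
```python
from h import *
im=cv2.imread("pics/w1.png");g=im.max(2)
for r in range(122,178,3):
    c=np.where(g[r,235:290]<60)[0]+235; print(r,(c.min(),c.max(),len(c)) if len(c) else None,end=" ")
print()
P=lambda u,z:print(u,z,atz("wrist",u,z).round(4))
P((259.5,131),.231);P((259.5,165),.231);P((247,148),.231);P((272,148),.231)
P((311.5,115),.111);P((314,179),.111)
for u in[(208,74),(331,65),(334,211),(224,219)]:P(u,.075)
x0,y0,x1,y1=200,110,340,270
cv2.imwrite("pics/w1c.png",cv2.resize(im[y0:y1,x0:x1],None,fx=3.7,fy=3.7,interpolation=cv2.INTER_CUBIC))
```

```text
122 None 125 None 128 None 131 (np.int64(248), np.int64(268), 21) 134 (np.int64(247), np.int64(269), 23) 137 (np.int64(247), np.int64(269), 23) 140 (np.int64(247), np.int64(269), 23) 143 (np.int64(247), np.int64(269), 23) 146 (np.int64(247), np.int64(269), 23) 149 (np.int64(248), np.int64(269), 22) 152 (np.int64(248), np.int64(269), 22) 155 (np.int64(248), np.int64(269), 22) 158 (np.int64(248), np.int64(269), 22) 161 (np.int64(248), np.int64(269), 22) 164 (np.int64(243), np.int64(272), 30) 167 (np.int64(242), np.int64(273), 32) 170 (np.int64(241), np.int64(274), 34) 173 (np.int64(240), np.int64(275), 36) 176 (np.int64(239), np.int64(275), 37) 
(259.5, 131) 0.231 [ 0.4984 -0.1925  0.231 ]
(259.5, 165) 0.231 [ 0.5063 -0.2304  0.231 ]
(247, 148) 0.231 [ 0.4885 -0.214   0.231 ]
(272, 148) 0.231 [ 0.516  -0.2084  0.231 ]
(311.5, 115) 0.111 [ 0.5721 -0.1698  0.111 ]
(314, 179) 0.111 [ 0.5995 -0.2627  0.111 ]
(208, 74) 0.075 [ 0.4105 -0.1433  0.075 ]
(331, 65) 0.075 [ 0.5896 -0.0928  0.075 ]
(334, 211) 0.075 [ 0.6557 -0.3191  0.075 ]
(224, 219) 0.075 [ 0.4754 -0.3706  0.075 ]
```

View pics/w1c.png

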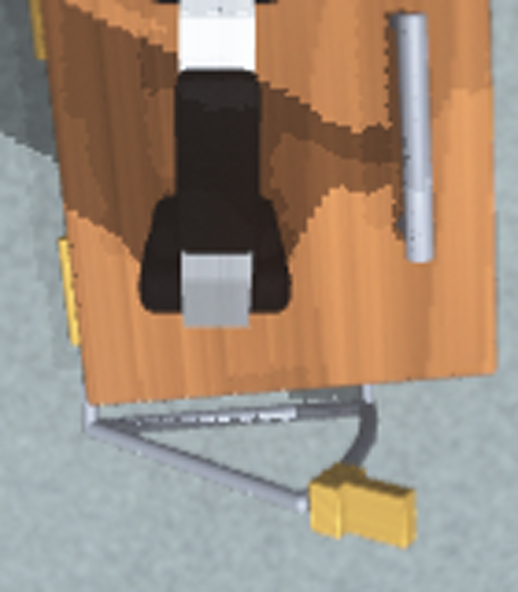

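```bash
python3 -m crank '[[0,0.07,0.9,-0.25],[0,0.07,1.8,-0.25],[0,0.07,2.7,-0.25],[0,0.07,3.5,-0.25],[0,0.07,4.2,-0.25],[0,0.07,4.7,-0.25],[0,0.07,5.1,-0.25],[0,0.07,5.35,-0.25],[0,0.07,5.35,-0.25],[0,0.07,5.35,-0.25]]' -1
python3 -m crank '[[0,0,0,0],[0,0,0,0],[0,0,0,0],[0,0,0,0],[0,0,0,0],[0,0,0,0],[0,0,0,0],[0,0,0,0],[0,0,0,0],[0,0,0,0]]' 1
```

```text
time: 3.95
eef_pos: [0.5035, -0.2167, 0.2056]
tcp_rot: [0.622, 0.783, -0.0, -0.0]
contact_force: [0.5, -0.1, 0.9]
grip_width: 1.001
finger_force: 0.0
time: 4.78
eef_pos: [0.5037, -0.216, 0.2054]
tcp_rot: [0.621, 0.784, -0.0, -0.0]
contact_force: [0.4, -0.9, -0.5]
grip_width: 0.003
finger_force: 0.0
```

Run:
```python
from h import *
a=bot.capture("wrist");b=bot.capture("scene")[110:290,80:270]
b=cv2.resize(b,(405,384),interpolation=cv2.INTER_CUBIC)
cv2.imwrite("pics/m2.png",cv2.resize(np.hstack([a,b]),(800,335)))
```

```text
(no output)
```

View pics/m2.png

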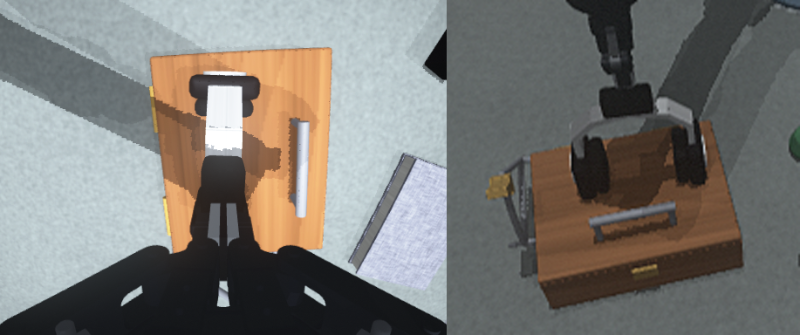

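Run:
```python
from h import *
s=bot.state();print(s["eef_pos"],s["qpos"])
p=s["eef_pos"]
for c in("wrist","scene"):
    q=proj(c,[p,p+[0,0,.025]]);print(c,q.round(1), (q[0]*800/917).round() if c=="wrist" else ((q-[80,110])*405/190*.872+[447,0]).round())
for c in("wrist","top","scene"):
    bot.capture(c)
    print(c,[bot.look_for(c,n)[:1] for n in("headset","headset_pad")])
im=bot.capture("top")[130:260,245:385];cv2.imwrite("pics/t3.png",cv2.resize(im,None,fx=4,fy=4,interpolation=cv2.INTER_CUBIC))
```

```text
[ 0.50368388 -0.21593432  0.2054148 ] [ 0.67289513  0.20392267 -0.385313    1.81323056  0.08376202  1.14051918
  0.48985712]
wrist [[256.8 217.9]
 [257.  236.3]] [224. 190.]
scene [[178.8 167.7]
 [177.  159.7]] [[631. 107.]
 [627.  92.]]
wrist [[{'rect': [215.4, 79.3, 298.5, 271.8], 'p': 0.61}], [{'rect': [217.7, 79.3, 295.1, 269.8], 'p': 0.57}]]
top [[{'rect': [281.7, 188.4, 328.7, 218.8], 'p': 0.83}], [{'rect': [281.6, 192.7, 322.7, 219.2], 'p': 0.64}]]
scene [[{'rect': [145.8, 152.3, 219.0, 215.5], 'p': 0.83}], [{'rect': [145.8, 155.7, 221.4, 219.1], 'p': 0.86}]]
```

View pics/t3.png

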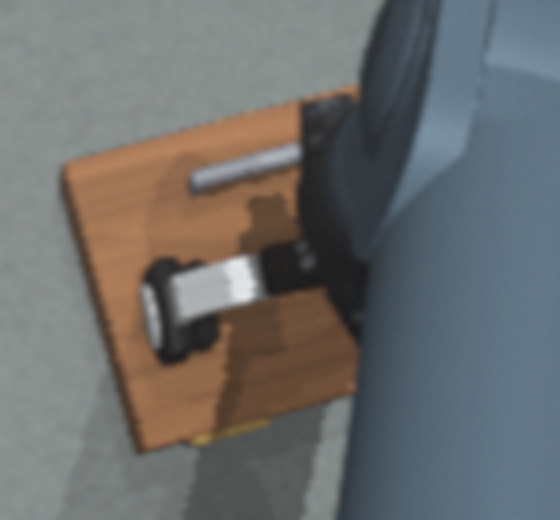

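Run:
```python
from h import *
K,R,t,k=info("wrist");print(K.round(1),k)
s=bot.state();M=Rn.from_quat(s["tcp_rot"]).as_matrix();p=s["eef_pos"]
for z in(0,-.013,-.019,-.03,-.04):
  print(z,proj("wrist",[p+M@[x,y,z] for x in(-.011,0,.011) for y in(-.0425,0,.0425)]).round(0).tolist())
a=bot.capture("wrist")[150:330,180:340];cv2.imwrite("pics/w4.png",cv2.resize(a,None,fx=3.3,fy=3.3,interpolation=cv2.INTER_CUBIC))
```

```text
[[333.9   0.  255.5]
 [  0.  333.9 187.4]
 [  0.    0.    1. ]] -0.09294738294834444
0 [[186.0, 235.0], [257.0, 235.0], [328.0, 235.0], [185.0, 218.0], [257.0, 218.0], [329.0, 218.0], [184.0, 200.0], [257.0, 200.0], [330.0, 200.0]]
-0.013 [[182.0, 245.0], [257.0, 245.0], [332.0, 245.0], [180.0, 227.0], [257.0, 227.0], [334.0, 227.0], [179.0, 208.0], [257.0, 208.0], [335.0, 208.0]]
-0.019 [[179.0, 250.0], [257.0, 250.0], [335.0, 250.0], [178.0, 231.0], [257.0, 231.0], [336.0, 231.0], [176.0, 212.0], [257.0, 212.0], [338.0, 212.0]]
-0.03 [[175.0, 260.0], [257.0, 260.0], [339.0, 260.0], [173.0, 240.0], [257.0, 241.0], [341.0, 240.0], [171.0, 220.0], [257.0, 220.0], [343.0, 220.0]]
-0.04 [[170.0, 270.0], [257.0, 270.0], [344.0, 270.0], [168.0, 250.0], [257.0, 250.0], [346.0, 250.0], [166.0, 228.0], [257.0, 229.0], [348.0, 229.0]]
```

View pics/w4.png

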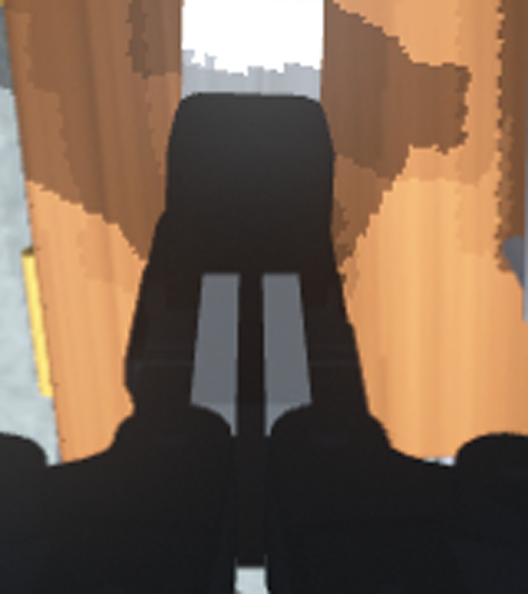

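The crop shows the shut fingertips, pale strips beginning near raw row 233, above the pad top. Where the TCP is reported they would begin near row 200, so the real tips seem to be about 40 mm behind it. I'll probe gently for contact to confirm.

```bash
for i in 1 2 3; do :; done
python3 -m crank '[[0,0,0.1,0],[0,0,0.2,0],[0,0,0.2,0],[0,0,0.2,0]]' 1 | grep -E "eef|contact"
python3 - <<'E'
from h import *
s=bot.state();print(s["eef_pos"],s["contact_force"])
M=Rn.from_quat(s["tcp_rot"]).as_matrix();p=s["eef_pos"]
g=bot.capture("wrist").max(2)
print(g[215:262:2,246],g[215:262:2,266])
for z in(0,-.035,-.04,-.045): print(proj("wrist",[p+M@[.011,0,z]]).round(0))
E
```

```text
eef_pos: [0.5032, -0.2158, 0.1968]
contact_force: [0.0, -0.4, 0.2]
[ 0.50324527 -0.21580527  0.19681992] [ 0.04595181 -0.40638673  0.16270706]
[ 42  42  41  42  40  40  40  39  39  91 113 114 113 113 113 114 113 112
 113 112 112 112 112 112] [ 42  42  42  40  42  39  39  38  38  90 113 113 114 113 113 113 113 113
 112 113 113 113 112 113]
[[256. 200.]]
[[257. 224.]]
[[257. 228.]]
[[257. 233.]]
```

```bash
python3 -m crank '[[0,0,0.06,0],[0,0,0.06,0]]' 1 | grep -E "eef|contact"
python3 -m crank '[[0,0,0.06,0],[0,0,0.06,0]]' 1 | grep -E "eef|contact"
python3 -m crank '[[0,0,0.06,0],[0,0,0.06,0]]' 1 | grep -E "eef|contact"
```

```text
eef_pos: [0.5036, -0.2159, 0.1947]
contact_force: [0.0, -0.0, -0.8]
eef_pos: [0.5035, -0.2159, 0.1922]
contact_force: [0.5, 0.3, -0.9]
eef_pos: [0.5044, -0.2159, 0.1912]
contact_force: [-0.9, 1.2, 2.7]
```

Contact came at a reading of 0.191, so the real tips sit 40 mm behind the reported TCP. I'll regrasp that much deeper.

```bash
python3 -m crank '[[0,0,-0.4,0],[0,0,-0.4,0],[0,0,-0.4,0],[0,0,-0.4,0],[0,0,-0.4,0],[0,0,-0.4,0],[0,0,-0.4,0],[0,0,-0.4,0],[0,0,0,0],[0,0,0.3,0],[0,0,0.6,0],[0,0,0.6,0],[0,0,0.6,0]]' -1
python3 -m crank '[[0,0,0,0],[0,0,0,0],[0,0,0,0],[0,0,0,0],[0,0,0,0],[0,0,0,0],[0,0,0,0],[0,0,0,0],[0,0,0,0],[0,0,0,0]]' 1
```

```text
time: 7.4
eef_pos: [0.5026, -0.2155, 0.1648]
tcp_rot: [0.621, 0.784, -0.0, -0.002]
contact_force: [0.7, 0.8, -0.2]
grip_width: 0.999
finger_force: 0.0
time: 8.23
eef_pos: [0.504, -0.2161, 0.1669]
tcp_rot: [0.621, 0.784, 0.0, 0.0]
contact_force: [-1.2, -0.0, 4.6]
grip_width: 0.291
finger_force: 61.6
```

```bash
python3 -m crank '[[0,0,-0.1,0],[0,0,-0.3,0],[0,0,-0.7,0],[0,0,-1.2,0],[0,0,-1.7,0],[0,0,-2.2,0],[0,0,-2.7,0],[0,0,-3.1,0],[0,0,-3.35,0],[0,0,-3.35,0]]' 1
python3 - <<'E'
from h import *
bot.capture("top");bot.capture("scene");print(bot.look_for("scene","headset")[:1],bot.look_for("top","mark_tip")[:1])
E
```

```text
time: 9.07
eef_pos: [0.5052, -0.2163, 0.3029]
tcp_rot: [0.621, 0.784, 0.001, 0.002]
contact_force: [0.1, -0.7, -1.9]
grip_width: 0.291
finger_force: 61.0
[{'rect': [130.6, 100.5, 216.5, 180.3], 'p': 0.8}] []
```

```bash
python3 -m crank '[[0.2,0.05,0,-0.3],[0.6,0.15,0,-0.9],[1.2,0.29,0,-1.7],[1.8,0.44,0,-2.5],[2.4,0.58,0,-3.3],[3.0,0.73,0,-4.1],[3.6,0.87,0,-4.9],[4.2,1.02,0,-5.7],[4.8,1.16,0,-6.5],[5.4,1.31,0,-7.3],[6.0,1.46,0,-8.1],[6.6,1.6,0,-8.9],[7.2,1.75,0,-9.7],[7.8,1.89,0,-10.5],[8.4,2.04,0,-11.3],[9.0,2.18,0,-12.1],[9.6,2.33,0,-12.9],[10.1,2.45,0,-13.5],[10.4,2.52,0,-13.9],[10.5,2.55,0,-14.1]]' 1
python3 - <<'E'
from h import *
s=bot.state();M=Rn.from_quat(s["tcp_rot"]).as_matrix();p=s["eef_pos"]
print(np.degrees(np.arctan2(M[1,1],M[0,1])), (M.T@(np.array([.508,.272,p[2]])-p)/.04).round(2),s["qpos"].round(2))
cv2.imwrite("pics/tt.png",bot.capture("top"))
E
```

```text
time: 10.93
eef_pos: [0.5055, 0.2196, 0.2997]
tcp_rot: [-0.072, 0.997, 0.001, -0.001]
contact_force: [-1.0, 0.4, -0.8]
grip_width: 0.293
finger_force: 61.0
98.21270716203627 [-0.25  1.29  0.  ] [ 0.24  0.2  -0.82  1.67  0.15  1.34  1.11]
```

```bash
python3 -m crank '[[-0.05,0.2,0,-0.2],[-0.12,0.6,0,-0.6],[-0.2,1.0,0,-0.9],[-0.25,1.29,0,-1.1],[-0.25,1.29,0,-1.1],[-0.25,1.29,0.3,-1.1],[-0.25,1.29,0.7,-1.1],[-0.25,1.29,1.2,-1.1],[-0.25,1.29,1.7,-1.1],[-0.25,1.29,2.2,-1.1],[-0.25,1.29,2.7,-1.1],[-0.25,1.29,3.2,-1.1],[-0.25,1.29,3.6,-1.1],[-0.25,1.29,3.9,-1.1],[-0.25,1.29,4.1,-1.1],[-0.25,1.29,4.25,-1.1],[-0.25,1.29,4.3,-1.1],[-0.25,1.29,4.3,-1.1]]' 1
python3 - <<'E'
from h import *
s=bot.state()
im=bot.capture("wrist");b=bot.capture("scene")[140:290,300:490]
b=cv2.resize(b,(486,384),interpolation=cv2.INTER_CUBIC)
cv2.imwrite("pics/m5.png",cv2.resize(np.hstack([im,b]),(800,308)))
E
```

```text
time: 12.48
eef_pos: [0.5104, 0.2685, 0.1283]
tcp_rot: [-0.125, 0.992, -0.0, 0.0]
contact_force: [-0.8, 1.0, -1.3]
grip_width: 0.293
finger_force: 61.0
```

View pics/m5.png

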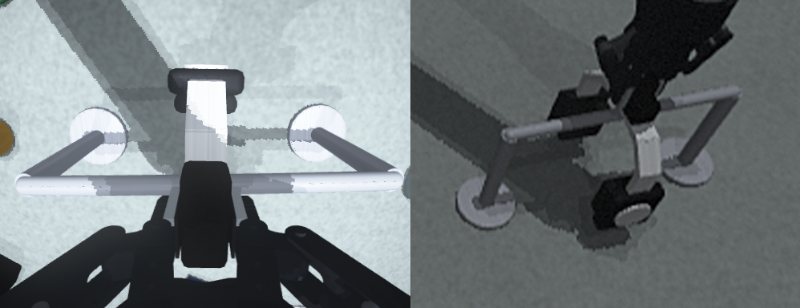

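The bar runs through the arch between the cups, about level in the wrist view at montage row 184, and roughly mid-length. I'll check the centring numerically.

Run:
```python
from h import *
s=bot.state();M=Rn.from_quat(s["tcp_rot"]).as_matrix();p=s["eef_pos"];f=917/800
for u in[(22,185),(100,185),(290,184),(395,180)]:
    X=atz("wrist",np.array(u)*f,.147);print(X.round(4),(M.T@(X-p)).round(4))
```

```text
[0.5319 0.1424 0.147 ] [ 0.0111 -0.1281 -0.0179]
[0.5185 0.1928 0.147 ] [ 0.0116 -0.0759 -0.0178]
[0.4887 0.3052 0.147 ] [ 0.0125  0.0404 -0.0178]
[0.47   0.3692 0.147 ] [ 0.0148  0.107  -0.0178]
```

Run:
```python
from h import *
s=bot.state();M=Rn.from_quat(s["tcp_rot"]).as_matrix();p=s["eef_pos"]
im=bot.capture("wrist");g=im.max(2).astype(int)
for c in(100,330,360,390):print(c,g[190:230,c].tolist())
pz=p[2]+.064
col=g[165:330,235];r=np.where(col<60)[0]+165;print(r.min(),r.max())
for rr in(r.min(),r.max()):
    X=atz("wrist",(235,rr),pz);print((M.T@(X-p)).round(4))
K=info("top");h=cv2.cvtColor(bot.capture("top"),cv2.COLOR_BGR2GRAY)
for c in(65,150):print(c,h[170:230,c].tolist())
for u in((65,205.),(150,184.)):print(atz("top",u,.145))
```

```text
100 [118, 118, 118, 118, 118, 117, 124, 172, 220, 228, 226, 222, 220, 219, 221, 222, 225, 226, 227, 227, 226, 226, 225, 226, 227, 227, 208, 146, 144, 165, 185, 199, 215, 227, 233, 236, 239, 241, 243, 245]
330 [229, 229, 228, 230, 231, 231, 231, 229, 229, 228, 227, 225, 223, 224, 226, 227, 227, 226, 226, 226, 227, 228, 228, 218, 161, 124, 132, 139, 149, 155, 157, 161, 158, 149, 150, 153, 156, 158, 158, 158]
360 [228, 227, 225, 224, 222, 224, 226, 227, 228, 228, 228, 227, 227, 228, 228, 228, 228, 226, 222, 219, 218, 222, 226, 197, 119, 128, 137, 145, 153, 161, 167, 174, 176, 179, 182, 186, 192, 173, 156, 157]
390 [250, 250, 250, 250, 250, 250, 250, 251, 250, 248, 241, 230, 231, 232, 233, 233, 230, 228, 228, 229, 230, 231, 219, 162, 132, 155, 177, 195, 212, 226, 233, 236, 240, 242, 245, 247, 250, 246, 253, 253]
201 329
[ 0.0344 -0.008  -0.0641]
[-0.0249 -0.0092 -0.064 ]
65 [78, 80, 79, 82, 82, 84, 85, 85, 87, 87, 88, 89, 90, 91, 91, 93, 95, 95, 94, 96, 95, 96, 97, 98, 99, 98, 100, 100, 100, 101, 101, 102, 101, 101, 102, 104, 104, 105, 105, 105, 106, 105, 106, 106, 107, 107, 107, 107, 108, 108, 108, 109, 109, 108, 109, 108, 109, 108, 108, 109]
150 [137, 136, 137, 138, 139, 139, 138, 136, 136, 133, 127, 145, 170, 189, 164, 134, 111, 98, 92, 88, 83, 81, 80, 84, 91, 93, 88, 85, 82, 83, 82, 82, 82, 81, 80, 80, 80, 82, 81, 80, 81, 81, 78, 75, 74, 74, 73, 75, 81, 82, 81, 79, 78, 79, 78, 79, 80, 79, 79, 81]
[0.48165363 0.36375427 0.145     ]
[0.53448894 0.17135111 0.145     ]
```

```bash
python3 -m crank '[[0.08,0,0,0],[0.15,0,0,0],[0.15,0,0.08,0],[0.15,0,0.15,0],[0.15,0,0.2,0],[0.15,0,0.2,0]]' 1 | grep -E "eef|cont"
python3 -m crank '[[0,0,0.04,0],[0,0,0.04,0]]' 1 | grep -E "eef|cont"
python3 -m crank '[[0,0,0.04,0],[0,0,0.04,0]]' 1 | grep -E "eef|cont"
```

```text
eef_pos: [0.5039, 0.2668, 0.1195]
contact_force: [0.3, -0.4, -2.3]
eef_pos: [0.5046, 0.2674, 0.1189]
contact_force: [-0.4, -0.4, -0.6]
eef_pos: [0.5047, 0.2675, 0.1187]
contact_force: [-3.0, -1.2, 7.3]
```

```bash
python3 -m crank '[[0,0,-0.04,0],[0,0,-0.04,0],[0,0,-0.04,0],[0,0,-0.04,0],[0,0,-0.04,0],[0,0,-0.04,0],[0,0,-0.04,0],[0,0,-0.04,0],[0,0,-0.04,0],[0,0,-0.04,0]]' -1
python3 -m crank '[[0,0,-0.2,0],[0,0,-0.6,0],[0,0,-1.2,0],[0,0,-2,0],[0,0,-3,0],[0,0,-4,0],[0,0,-4.5,0],[0,0,-4.5,0]]' -1 | grep -E "eef|cont"
python3 - <<'E'
from h import *
bot.capture("scene");print(bot.look_for("scene","headset")[:1]);a=bot.capture("wrist");print(bot.look_for("wrist","headset")[:1])
X=atz("wrist",np.array((0,0)),0)
s=bot.state();M=Rn.from_quat(s["tcp_rot"]).as_matrix();print(np.degrees(np.arctan2(M[1,1],M[0,1])),s["qpos"].round(2))
b=bot.capture("scene")[140:290,300:490];b=cv2.resize(b,(486,384),interpolation=cv2.INTER_CUBIC)
cv2.imwrite("pics/m6.png",cv2.resize(np.hstack([a,b]),(800,308)))
E
```

```text
time: 14.35
eef_pos: [0.5044, 0.2672, 0.1187]
tcp_rot: [-0.125, 0.992, 0.0, 0.0]
contact_force: [-0.1, 0.4, -0.0]
grip_width: 0.998
finger_force: 0.0
eef_pos: [0.5073, 0.2702, 0.3063]
contact_force: [0.3, 0.8, 0.5]
[{'rect': [367.1, 170.8, 422.4, 253.3], 'p': 0.71}]
[{'rect': [230.1, 86.3, 279.6, 219.3], 'p': 0.63}]
104.3785640740845 [ 0.17  0.26 -0.86  1.63  0.2   1.35  1.11]
```

The scene rect is the same as before release, so the headset hangs on the bar. Next I'll go over the handle.

```bash
python3 -m crank '[[0.03,-0.3,0,0.3],[0.08,-0.9,0,1.1],[0.16,-1.8,0,2.2],[0.25,-2.7,0,3.3],[0.33,-3.6,0,4.4],[0.41,-4.5,0,5.5],[0.5,-5.4,0,6.6],[0.58,-6.3,0,7.7],[0.66,-7.2,0,8.8],[0.75,-8.1,0,9.9],[0.83,-9,0,11],[0.9,-9.9,0,12.1],[1,-10.8,0,13.2],[1.05,-11.5,0,14.2],[1.13,-12,0,14.7],[1.13,-12.27,0,14.7],[1.13,-12.27,0,14.7],[1.13,-12.27,0,14.7],[1.13,-12.27,0,14.7],[1.13,-12.27,0,14.7]]' -1
cat > fit.py <<'E'
from h import *
from scipy.spatial import ConvexHull
def gold(im,roi):
    h=cv2.cvtColor(im,cv2.COLOR_BGR2HSV);m=cv2.inRange(h,(14,110,60),(32,255,255));z=np.zeros_like(m);x0,y0,x1,y1=roi;z[y0:y1,x0:x1]=m[y0:y1,x0:x1];return z
def corners(H,yaw,th):
    c,s=np.cos(yaw),np.sin(yaw);P=[]
    for r,ht in(((.130,.152),.007),((.130,.174),.005)):
        b=[]
        for rr in r:
            for y in(-.145,-.123):
                for q in(-ht,ht):
                    x=rr*np.cos(th)-q*np.sin(th);z=rr*np.sin(th)+q*np.cos(th)
                    b.append([H[0]+c*x-s*y,H[1]+s*x+c*y,.065+z])
        P.append(np.array(b))
    return P
def mask(inf,H,yaw,th):
    m=np.zeros((384*4,512*4),np.uint8)
    for b in corners(H,yaw,th):
        cv2.fillConvexPoly(m,cv2.convexHull((proj(None,b,inf)*4+2).astype(np.int32)),255)
    return cv2.resize(m,(512,384),interpolation=cv2.INTER_AREA)
def score(m,inf,H,yaw,th):
    a=mask(inf,H,yaw,th)/255.;b=m/255.;return np.minimum(a,b).sum()/np.maximum(a,b).sum()
E
python3 - <<'E'
from fit import *
H=np.array([.4415,-.2577]);yaw=np.radians(16)
s=bot.state();inf=info("wrist");w=bot.capture("wrist");cv2.imwrite("pics/w7.png",w)
M=Rn.from_quat(s["tcp_rot"]).as_matrix();p=s["eef_pos"];print(p.round(4),np.degrees(np.arctan2(M[1,1],M[0,1])).round(2))
np.savez("w7.npz",K=inf[0],R=inf[1],t=inf[2],k=inf[3])
# w1 camera from rigid mount
Rc=inf[1]@M;tc=inf[1]@p+inf[2]
M1=np.array([[-.199,.98,-.001],[.98,.199,-.001],[-.001,-.001,-1]]);p1=np.array([.50006,-.21848,.41944])
R1=Rc@M1.T;inf1=[inf[0],R1,tc-R1@p1,inf[3]]
d=bot.look_for("wrist","mark_tip")[:1];print(d)
r=[int(v) for v in d[0]["rect"]] if d else [0,0,512,384]
sets={"w7":(gold(w,(r[0]-12,r[1]-12,r[2]+12,r[3]+12)),inf),"w1":(gold(cv2.imread("pics/w1.png"),(275,225,325,270)),inf1),
"top":(gold(cv2.imread("pics/top0.png"),(362,148,390,180)),info("top")),"scene":(gold(cv2.imread("pics/scene0.png"),(94,194,122,222)),info("scene"))}
ths=np.arange(.36,.75,.01)
for n,(m,i) in sets.items():
    best=max((score(m,i,H+[dx,dy],yaw,th),th,dx,dy) for th in ths for dx in(-.004,0,.004) for dy in(-.004,0,.004))
    b0=max((score(m,i,H,yaw,th),th) for th in ths)
    print(n,(m>0).sum(),np.round(best,3),np.round(b0,3))
E
```

```text
time: 16.93
eef_pos: [0.583, -0.2161, 0.299]
tcp_rot: [0.598, 0.801, 0.001, -0.0]
contact_force: [0.5, 0.4, -0.1]
grip_width: 0.997
finger_force: 0.0
[ 0.583  -0.2161  0.299 ] 16.48
[{'rect': [211.1, 266.8, 245.1, 304.2], 'p': 0.81}]
w7 775 [ 0.836  0.66  -0.004 -0.004] [0.829 0.7  ]
w1 450 [ 0.84   0.65  -0.004 -0.004] [0.834 0.7  ]
top 153 [ 0.72   0.6   -0.004 -0.004] [0.71 0.67]
scene 126 [ 0.728  0.69  -0.004  0.   ] [0.708 0.71 ]
```

```bash
cat > joint.py <<'E'
import fit
from fit import *
from scipy.optimize import minimize
def corners2(H,yaw,th,ri,ro,yo):
    c,s=np.cos(yaw),np.sin(yaw);P=[]
    for r,ht in(((ri,ri+.022),.007),((ri,ro),.005)):
        b=[[rr*np.cos(th)-q*np.sin(th),y+yo,rr*np.sin(th)+q*np.cos(th)] for rr in r for y in(-.145,-.123) for q in(-ht,ht)]
        P.append(np.array([[H[0]+c*x-s*y,H[1]+s*x+c*y,.065+z] for x,y,z in b]))
    return P
H=np.array([.4415,-.2577]);yaw=np.radians(16)
d=np.load("w7.npz");inf=[d["K"],d["R"],d["t"],float(d["k"])]
w=cv2.imread("pics/w7.png")
sets=[(gold(w,(199,254,257,316)),inf),(gold(cv2.imread("pics/top0.png"),(362,148,390,180)),info("top")),(gold(cv2.imread("pics/scene0.png"),(94,194,122,222)),info("scene"))]
M=np.array([[np.cos(yaw+.0084),0],[0,0]])
def cost(v,full=False):
    th,dx,dy,ri,ro,yo=v[0],*(v[1:]/100);sc=[]
    fit.corners=lambda H_,y_,t_:corners2(H_,y_,t_,ri,ro,yo)
    for m,i in sets: sc.append(score(m,i,H+[dx,dy],yaw,th))
    return sc if full else -sum(sc)+.02*(dx/.002)**2+.02*(dy/.002)**2+.02*(yo/.002)**2+.02*((ri-.130)/.004)**2+.01*((ro-.176)/.005)**2
for t0 in(.6,.68,.74):
    r=minimize(cost,[t0,0,0,13,17.6,0],method="Nelder-Mead",options=dict(initial_simplex=np.array([[t0,0,0,13,17.6,0]]+[[t0+(.04 if k==0 else 0)]+[(.3 if k==j else 0)+b for j,b in enumerate([0,0,13,17.6,0],1)] for k in range(6)]),maxiter=300))
    print(r.x.round(3),round(r.fun,3),np.round(cost(r.x,True),3))
E
python3 joint.py
```

```text
[ 0.697 -0.204  0.035 13.192 17.318 -0.026] -2.257 [0.84  0.73  0.716]
[ 0.704 -0.104  0.037 13.232 17.348  0.034] -2.299 [0.854 0.746 0.714]
[ 0.713  0.044  0.058 13.308 17.335  0.135] -2.311 [0.856 0.765 0.716]
```

Mark is about 0.69–0.70. Next: descend on the handle.

```bash
python3 -m crank '[[0,0.07,0.5,0.08],[0,0.07,1.3,0.08],[0,0.07,2.2,0.08],[0,0.07,3.1,0.08],[0,0.07,4,0.08],[0,0.07,4.8,0.08],[0,0.07,5.4,0.08],[0,0.07,5.8,0.08],[0,0.07,6.1,0.08],[0,0.07,6.2,0.08],[0,0.07,6.2,0.08],[0,0.07,6.2,0.08]]' -1
python3 -m crank '[[0,0,0,0],[0,0,0,0],[0,0,0,0],[0,0,0,0],[0,0,0,0],[0,0,0,0],[0,0,0,0],[0,0,0,0],[0,0,0,0],[0,0,0,0],[0,0,0,0],[0,0,0,0]]' 1
```

```text
time: 18.03
eef_pos: [0.5863, -0.2186, 0.0519]
tcp_rot: [0.604, 0.797, 0.0, 0.001]
contact_force: [0.6, -0.1, 0.3]
grip_width: 1.001
finger_force: 0.0
time: 19.03
eef_pos: [0.5866, -0.2184, 0.0512]
tcp_rot: [0.604, 0.797, 0.001, 0.001]
contact_force: [4.4, 0.4, 0.3]
grip_width: 0.115
finger_force: 58.5
```

```bash
python3 -m crank '[[0,-0.06,-0.18,0],[0,-0.135,-0.37,0],[0,-0.21,-0.55,0],[0,-0.3,-0.72,0],[0,-0.4,-0.89,0],[0,-0.51,-1.06,0],[0,-0.62,-1.22,0],[0,-0.745,-1.37,0],[0,-0.87,-1.52,0],[0,-1.01,-1.66,0],[0,-1.15,-1.79,0],[0,-1.305,-1.92,0],[0,-1.4,-2,0],[0,-1.49,-2.06,0],[0,-1.49,-2.06,0],[0,-1.49,-2.06,0]]' 1
python3 - <<'E'
from h import *
p=bot.state()["eef_pos"]
print("dz",p[2]-.0512,"theta by z",np.arcsin((.046+p[2]-.0512)/.1569)-.2975,"by xy",np.arccos((.150-np.hypot(p[0]-.5866,p[1]+.2184))/.1569)-.2975)
for c in("scene","wrist","top"):
    im=bot.capture(c);cv2.imwrite(f"pics/f_{c}.png",im)
    print(c,[(n,bot.look_for(c,n)[:1]) for n in("mark_tip","lid_pointer")])
a=cv2.resize(cv2.imread("pics/f_scene.png")[160:280,80:220],(560,480),interpolation=cv2.INTER_CUBIC)
H=np.array([.4415,-.2577]);y=np.radians(16);c,s=np.cos(y),np.sin(y)
for th in(.62,.66,.7):
    X=[[H[0]+c*.13*np.cos(th)+s*.134,H[1]+s*.13*np.cos(th)-c*.134,.065+.13*np.sin(th)]]
    print(th,[proj(k,X).round(1).tolist() for k in("scene","wrist","top")])
b=cv2.resize(cv2.imread("pics/f_wrist.png"),(240,180))
o=np.zeros((480,800,3),np.uint8);o[:,:560]=a;o[:180,560:]=b
t=cv2.resize(cv2.imread("pics/f_top.png")[140:230,330:400],(233,300),interpolation=cv2.INTER_CUBIC);o[180:,560:793]=t
cv2.imwrite("pics/final.png",o)
E
```

```text
time: 20.37
eef_pos: [0.5325, -0.2344, 0.1348]
tcp_rot: [0.604, 0.797, 0.003, 0.004]
contact_force: [9.4, -0.1, -1.4]
grip_width: 0.114
finger_force: 58.6
dz 0.0836211602654833 theta by z 0.6747200783890267 by xy 0.6338093622037362
scene [('mark_tip', [{'rect': [99.1, 203.5, 116.3, 217.1], 'p': 0.51}]), ('lid_pointer', [{'rect': [115.8, 172.0, 231.7, 217.7], 'p': 0.58}])]
wrist [('mark_tip', [{'rect': [109.1, 0.0, 402.3, 353.5], 'p': 0.63}]), ('lid_pointer', [{'rect': [110.7, 0.0, 400.1, 352.1], 'p': 0.74}])]
top [('mark_tip', []), ('lid_pointer', [{'rect': [269.0, 160.3, 339.5, 243.5], 'p': 0.69}])]
0.62 [[[110.9, 213.2]], [[273.5, 390.2]], [[374.1, 169.7]]]
0.66 [[[110.3, 210.9]], [[269.5, 395.2]], [[375.1, 170.6]]]
0.7 [[[109.7, 208.5]], [[265.0, 400.2]], [[376.1, 171.5]]]
```

View pics/final.png

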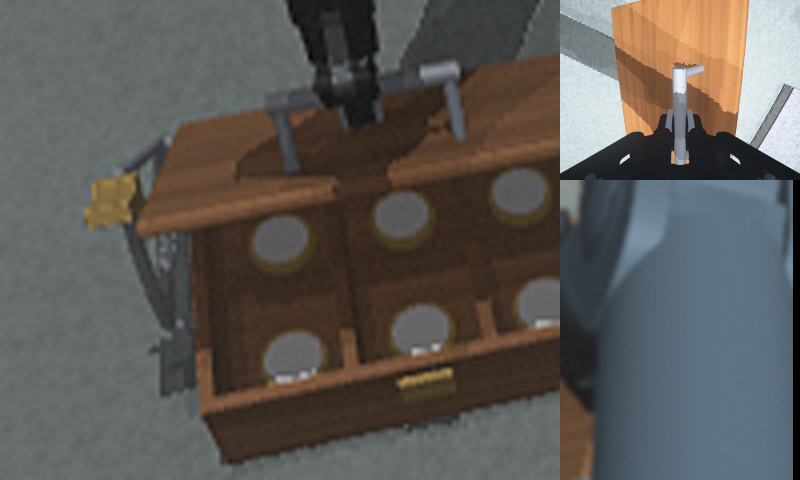

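The lid stands open with the pointer behind the index at crop (110,200), so the lid is near the mark. I'll fit the lid edges for a precise angle.

```bash
cat > lid.py <<'E'
from fit import *
import sys
yaw=np.radians(16);c,s=np.cos(yaw),np.sin(yaw);H0=np.array([.4415,-.2577])
def W(P,th,H):
    P=np.asarray(P);x=P[:,0]*np.cos(th)-P[:,2]*np.sin(th);z=P[:,0]*np.sin(th)+P[:,2]*np.cos(th)
    return np.c_[H[0]+c*x-s*P[:,1],H[1]+s*x+c*P[:,1],.065+z]
def edges(): # lid edges in lid frame
    n=120;u=np.linspace(0,1,n)[:,None];E=lambda a,b:np.array(a)+(np.array(b)-np.array(a))*u
    return [E([.19,-.115,0],[.19,.115,0]),E([.19,-.115,.01],[.19,.115,.01]),E([.03,-.12,.01],[.185,-.12,.01])]
def sc(G,inf,th,H,which):
    v=0
    for k in which:
        P=W(edges()[k],th,H);q=proj(None,P,inf);d=np.gradient(q,axis=0);nrm=np.c_[-d[:,1],d[:,0]];nrm/=np.linalg.norm(nrm,axis=1)[:,None]
        m=q.astype(np.float32)
        gx=cv2.remap(G[0],m[:,:1],m[:,1:],cv2.INTER_LINEAR)[:,0];gy=cv2.remap(G[1],m[:,:1],m[:,1:],cv2.INTER_LINEAR)[:,0]
        v+=np.median(np.abs(gx*nrm[:,0]+gy*nrm[:,1]))
    return v
def grad(im):
    g=cv2.GaussianBlur(cv2.cvtColor(im,cv2.COLOR_BGR2GRAY).astype(np.float32),(0,0),.8)
    return cv2.Scharr(g,cv2.CV_32F,1,0)/32,cv2.Scharr(g,cv2.CV_32F,0,1)/32
def run(im,inf,lo,hi,name,whiches=((0,),(1,),(2,),(0,1,2))):
    G=grad(im)
    for w in whiches:
        t=np.arange(lo,hi,.005);v=np.array([sc(G,inf,x,H0,w) for x in t]);o=np.argsort(-v)[:3]
        print(name,w,t[o].round(3),v[o].round(1))
E
python3 - <<'E'
from lid import *
run(cv2.imread("pics/f_scene.png"),info("scene"),.5,.85,"scene")
run(cv2.imread("pics/scene0.png"),info("scene"),-.15,.15,"scene0")
run(cv2.imread("pics/f_wrist.png"),info("wrist"),.5,.85,"wrist")
E
```

```text
scene (0,) [0.66  0.665 0.655] [10.8 10.5 10.5]
scene (1,) [0.61  0.605 0.615] [10.8 10.6 10.4]
scene (2,) [0.775 0.78  0.77 ] [13.6 13.2 13.2]
scene (0, 1, 2) [0.655 0.66  0.665] [20.3 20.1 19.3]
scene0 (0,) [0.055 0.05  0.06 ] [14.8 14.6 14.3]
scene0 (1,) [0.005 0.    0.01 ] [14.8 14.6 14.3]
scene0 (2,) [-0.145 -0.15  -0.14 ] [6.3 6.3 6.2]
scene0 (0, 1, 2) [0.03  0.025 0.02 ] [20.7 20.5 20.4]
wrist (0,) [0.675 0.67  0.68 ] [20.1 16.6 11.8]
wrist (1,) [0.625 0.63  0.62 ] [19.9 16.5 12.9]
wrist (2,) [0.5   0.505 0.555] [0.1 0.1 0.1]
wrist (0, 1, 2) [0.675 0.625 0.67 ] [21.1 20.3 17.3]
```

```bash
cat > joint2.py <<'E'
import joint as J
from joint import *
def soft(im,m):
    f=im.astype(float);a=np.clip(((f[...,2]-f[...,0])/(f[...,2]+20)+.02)/.55,0,1)*255
    return a*(cv2.dilate(m,np.ones((3,3)))>0)
ims=[w,cv2.imread("pics/top0.png"),cv2.imread("pics/scene0.png")]
ims2=ims+[cv2.imread("pics/f_scene.png")]
infs=[inf,info("top"),info("scene"),info("scene")]
ms=[s[0] for s in sets]+[gold(ims2[3],(94,194,122,222))]
S=[(soft(i,m),n) for i,m,n in zip(ims2,ms,infs)]
def c1(v,th,sub):
    dx,dy,yo=v/1000;fit.corners=lambda H_,y_,t_:corners2(H_,y_,t_,.132,.174,yo)
    return -sum(score(*S[k],H+[dx,dy],yaw,th) for k in sub)/len(sub)+.01*(v@v)/4
for sub in((0,),(1,),(2,),(3,),(0,1,2,3)):
    t=np.arange(.62,.75,.02);f=[minimize(c1,[.3,-.3,.3],args=(x,sub),method="Powell",options=dict(maxiter=3)).fun for x in t]
    p=np.polyfit(t,f,2);print(sub,np.round(f,3),(-p[1]/2/p[0]).round(3))
E
python3 joint2.py | tail -5
```

```text
(0,) [-0.59  -0.674 -0.743 -0.786 -0.8   -0.784 -0.738] 0.699
(1,) [-0.658 -0.695 -0.718 -0.728 -0.728 -0.715 -0.685] 0.687
(2,) [-0.263 -0.373 -0.481 -0.591 -0.649 -0.618 -0.573] 0.71
(3,) [-0.26  -0.36  -0.457 -0.56  -0.612 -0.584 -0.541] 0.71
(0, 1, 2, 3) [-0.428 -0.505 -0.578 -0.648 -0.688 -0.678 -0.632] 0.709
```

```bash
python3 -m crank '[[0,-0.05,-0.03,0],[0,-0.1,-0.065,0],[0,-0.1,-0.065,0],[0,-0.1,-0.065,0],[0,-0.1,-0.065,0]]' 1
python3 - <<'E'
from lid import *
a=bot.capture("scene");cv2.imwrite("pics/g_scene.png",a);b=bot.capture("wrist");ib=info("wrist")
run(a,info("scene"),.55,.85,"scene",((0,),(1,)));run(b,ib,.55,.85,"wrist",((0,),(1,)))
print([(n,np.round(bot.look_for("scene",n)[0]["rect"])) for n in("headset","brass_cup","paperweight")])
# pointer check: colours along arc, just outside the index
E
```

```text
time: 21.23
eef_pos: [0.5294, -0.2353, 0.1373]
tcp_rot: [0.603, 0.797, 0.003, 0.005]
contact_force: [9.7, 0.1, -1.7]
grip_width: 0.116
finger_force: 58.6
scene (0,) [0.685 0.68  0.69 ] [12.3 11.9 11.5]
scene (1,) [0.63  0.635 0.625] [12.3 12.  11. ]
wrist (0,) [0.7   0.705 0.695] [20.  14.  13.2]
wrist (1,) [0.65  0.655 0.645] [17.7 17.4  9.7]
[('headset', array([370., 171., 419., 253.])), ('brass_cup', array([273., 225., 295., 258.])), ('paperweight', array([103., 205., 116., 216.]))]
```

Run:
```python
from lid import *
a=cv2.imread("pics/g_scene.png");b=bot.capture("wrist")
t=np.arange(.58,.82,.012)
for im,i in((a,info("scene")),(b,info("wrist"))):
    g=cv2.cvtColor(im,cv2.COLOR_BGR2GRAY)
    v=[]
    for x in t:
        q=proj(None,W(edges()[0][15:105],x,H0),i).astype(np.float32);v.append(np.median(cv2.remap(g,q[:,:1],q[:,1:],cv2.INTER_LINEAR)))
    print(list(zip(t.round(3),v)))
```

```text
[(np.float64(0.58), np.float64(64.5)), (np.float64(0.592), np.float64(60.0)), (np.float64(0.604), np.float64(53.0)), (np.float64(0.616), np.float64(48.5)), (np.float64(0.628), np.float64(47.5)), (np.float64(0.64), np.float64(45.0)), (np.float64(0.652), np.float64(44.0)), (np.float64(0.664), np.float64(43.0)), (np.float64(0.676), np.float64(53.0)), (np.float64(0.688), np.float64(72.0)), (np.float64(0.7), np.float64(82.0)), (np.float64(0.712), np.float64(92.0)), (np.float64(0.724), np.float64(83.0)), (np.float64(0.736), np.float64(73.0)), (np.float64(0.748), np.float64(68.5)), (np.float64(0.76), np.float64(65.0)), (np.float64(0.772), np.float64(64.0)), (np.float64(0.784), np.float64(59.0)), (np.float64(0.796), np.float64(58.5)), (np.float64(0.808), np.float64(56.5))]
[(np.float64(0.58), np.float64(229.0)), (np.float64(0.592), np.float64(228.0)), (np.float64(0.604), np.float64(228.0)), (np.float64(0.616), np.float64(229.0)), (np.float64(0.628), np.float64(228.0)), (np.float64(0.64), np.float64(228.0)), (np.float64(0.652), np.float64(228.0)), (np.float64(0.664), np.float64(229.0)), (np.float64(0.676), np.float64(228.0)), (np.float64(0.688), np.float64(221.0)), (np.float64(0.7), np.float64(137.0)), (np.float64(0.712), np.float64(126.0)), (np.float64(0.724), np.float64(108.5)), (np.float64(0.736), np.float64(110.5)), (np.float64(0.748), np.float64(106.0)), (np.float64(0.76), np.float64(102.0)), (np.float64(0.772), np.float64(100.0)), (np.float64(0.784), np.float64(99.5)), (np.float64(0.796), np.float64(100.0)), (np.float64(0.808), np.float64(100.0))]
```

```bash
python3 -m crank '[[0,-0.02,-0.013,0],[0,-0.02,-0.013,0],[0,-0.02,-0.013,0],[0,-0.02,-0.013,0],[0,-0.02,-0.013,0],[0,-0.02,-0.013,0]]' 1 | grep -E "time|eef|cont|finger"
python3 - <<'E'
from lid import *
a=bot.capture("scene");b=bot.capture("wrist");ib=info("wrist")
run(a,info("scene"),.6,.8,"scene",((0,),));run(b,ib,.6,.8,"wrist",((0,),))
print(bot.close_job())
E
```

```text
time: 22.03
eef_pos: [0.5287, -0.2355, 0.1377]
contact_force: [10.1, 0.0, -3.0]
finger_force: 58.4
scene (0,) [0.69  0.685 0.695] [12.4 11.8 11.1]
wrist (0,) [0.705 0.7   0.71 ] [20.7 13.2 12. ]
the job is handed in; nothing more can be done
None
```

The headset hangs on the rail, and the job was handed in at 22 s with the arm holding the lid by its handle at about 0.695 rad; I put the index at about 0.70 rad from the camera fits, because it hid the pointer and I could not see the two line up.

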